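# Slide the vial rack along its guide rail to the load line

## Robot

A 6-joint arm with a two-finger parallel gripper is mounted at the origin on the work surface. World frame = base frame: x ahead of the robot, y to its left, z up, the work surface at z = 0. Lengths are in mm, angles in rad, forces in N, time in s.
With the tool pointing down it reaches from about 350 to 975 mm from the base axis. Payload 7.1 kg.
Tool frame: the origin (TCP) lies at the very end of the fingers, on their centre line; the grasp point (between the pads) lies 19 mm behind it (ctrl.pinch_z is the distance from the TCP to the grasp point, in mm); z points along the fingers, y is the direction in which the jaws open and shut (so a half turn about z gives the same grasp; the last joint's range is limited). The gripper opens to 88 mm and grips with 3 to 60 N. Pads are 20 mm wide; open, the fingers measure 115 mm over their backs; the gripper's body (75 mm by 178 mm) begins 61 mm behind the grasp point.
Start: joints at [-1.273, 0.423, 1.63, -0, 1.089, -0.019], TCP at [194.722, -593.875, 222.675] pointing down, gripper open.
Joint ranges: [-3, 3], [-0.9, 2.11], [0.09, 2.58], [-1.31, 4.45], [0.11, 2.69], [-2.54, 2.54]. Speed limits (rad/s): [2.39, 2.39, 3.01, 3.14, 3.14, 3.14].

## Interface

Orientations are given as a rotation vector (axis times angle).
In Python, from workcell import ctrl gives the robot as it stands.
- The arm moves only by the shell command python3 -m inch 'ROWS' [OPENING]. ROWS is JSON, a list of rows, each an object with "xyz": the shift along the tool's x, y, z in cm, a list of three; "spin": the turn about the tool's z in degrees. A call has 1 to 20 rows; each row is the pose to reach, as a shift and turn from the pose measured when the call began, along the tool's axes at that moment; what a row does not reach only later rows make up. A row lasts 1/10 s, in which the tool goes at most 50 mm and 8.59 degrees, less where a joint would pass 70% of its speed; a pose out of reach is approached as far as the arm can. A call with a gripper value outside its range is refused whole. OPENING is the closure, from 0 (fully open) to 1 (shut), set as the call begins (- or left out, the last holds). The fingers move at their own pace and stop on an object; the grip force is fixed at half the most. Time passes only in rows, so rows that repeat a pose let the fingers close. It gives the time, the measured TCP pose, the force and the opening at its end, in the units of the state.
- ctrl.get_obs(): the state, without advancing time (a new reading comes with each control period).
- ctrl.get_image(name): name is "scene" or "top"; returns the picture (480x640x3 uint8, red, green, blue); there is no depth.
- ctrl.camera_info(name): a dict with "camera_matrix" (3x3 intrinsics, pixels), "R" (3x3) and "t" (3): a world point X has camera coordinates R X + t. Camera axes: x right, y down, z forward; pixel columns grow to the right and rows downward; lengths in mm; the calibration is good to about 2 mm. A picture is of the moment at which its call begins. camera_info takes no time and is no camera call.
- ctrl.close_job(): hands the job in, once; it reports no verdict.
The state is a dict: "t": time; "qpos": joint angles; "qvel": joint speeds; "joint_torque": joint torques, N m; "ee_pos": TCP position; "orientation": TCP orientation; "ft_force": force on the tool from outside, world axes, zero at the start; "moment": the same for the moment, N m; "width": finger opening in mm.
Only numpy, scipy, OpenCV 4.12 (cv2) and the standard library are available. Lean on these libraries where they do the work, as an engineer would, in place of code of your own. Each camera call takes 0.05 s, during which the arm holds its last target. There are 200 camera calls.

## Task

Load the blue vial rack on the autosampler's metal deck: without lifting it, gently press its long side square and flush against the dark guide rail while it is still well short of the red line, then slide it along the rail until its leading short edge is level with the red scribed line, and leave it there flush against the rail. There is no stop, and it must not be pushed past the line; do not press hard on the rail and leave everything else where it stands.

Things in the scene. Friction and masses are not known exactly. Their poses are not given: they have to be found in the camera images.
- deck: Fixed metal loading deck: plate 240 mm (x -130 to +110) by 460 mm (y -230 to +230), top face 12 mm above this origin, which is at bench height. x points across the deck to the guide rail, away from the robot; y runs along the rail, the way the rack is to be slid. Behind the rail a cream housing 37 mm high (x 110 to 166 mm) with a post 108 mm high at y = 195 mm. Place and yaw vary.
- rail_face (a point): Middle of the near face of the dark rigid guide rail fixed to the deck: 440 mm long (y), 14 mm thick, 22 mm high above the deck. The point lies on the face against which the rack is pressed, 11 mm above the deck top; axes as the deck's (x points into the rail, y along it).
- line_mark (a point): Point on the red line scribed straight across the deck (along x, from the rail to the near side), 2 mm wide, no step; the point is at the middle of its width, on the deck top. Axes as the deck's; the rack's leading edge approaches along +y. Where it lies along the deck varies.
- rack_center (a point): Centre, half-way up its body, of the loose blue vial rack: a block 90 (x) by 140 (y) by 36 mm high, eight white-capped vials fixed in it standing up 19 mm more. 0.35 to 0.7 kg, friction unknown; too wide to grip, to be pushed. Starts on the deck 15 to 45 mm from the rail, turned a little; its +x long side goes to the rail, its +y short side leads.
- rack: The same blue rack; origin at the centre of its underside, x across (90 mm), y along (140 mm, towards the leading edge).
- rack_lead (a point): Middle of the bottom of the rack's leading (+y) short edge, 70 mm from the rack's origin along its y: the edge to be brought level with the red line.
- rack_back (a point): Middle of the rack's +x long side, 11 mm above its underside, 45 mm from the rack's origin along its x: it meets the rail face.
- deck_bottle: Bystander: small bottle with a yellow cap, 30 mm across, 55 mm high, on the deck beyond the line near the deck's +y end; origin at its underside.
- spare_rack: Bystander: grey spare rack with three orange-capped vials, 90 by 140 by 55 mm, on the bench to the left; origin at its underside.
- reagent_a: Bystander: white reagent bottle, 72 mm across, 150 mm high, on the bench to the right; origin at its underside.
- reagent_b: Bystander: a second white reagent bottle, same size; origin at its underside.
- beaker: Bystander: glass beaker, 72 mm across, 90 mm high; origin at its underside.
- jar: Bystander: amber jar with a blue cap, 56 mm across, 60 mm high; origin at its underside.
- spatula: Bystander: spatula with a wooden handle, 170 mm long, lying on the bench on the left, nearer to the robot than the deck.
There are look-alikes about, which are no part of the job. There is more than one size of the rack; the one meant has the size given above.

How it is judged (in metres and radians):
On the way, in this order (a step that is already met when the one before it is completed fails the run):
1. the rack is pressed flush against the rail (at least 2 N, within 0.03 rad) with its leading edge still more than 20 mm short of the line (angle between the y axis of rack and the y axis of deck, either way round below 0.03 rad and x of rack_back in the frame of rail_face above -0.0025 m and contact force between rack and rail above 2 N and y of rack_lead in the frame of line_mark below -0.02 m), for 0.2 s.
2. the rack's leading edge is within 3 mm of the red line, the rack flush against the rail (angle between the y axis of rack and the y axis of deck, either way round below 0.03 rad and x of rack_back in the frame of rail_face above -0.0025 m and y of rack_lead in the frame of line_mark between -0.003 and 0.003 m), for 0.3 s.
At the end, for the whole second after the job is handed in: The rack stands at rest on the deck, its leading edge within 3 mm of the middle of the red line, its long side within 2.5 mm of the rail face and parallel to it within 0.03 rad (all of step 2 and angle between rack's own z axis and vertical below 0.05 rad and z of rack_lead in the frame of deck below 0.016 m and linear speed of rack below 0.005 m/s); the robot touches nothing.
It fails at once if the rack is pressed against the rail with more than 15 N (contact force between rack and rail above 15 N).
It fails at once if the rack's leading edge is pushed more than 5 mm past the line (y of rack_lead in the frame of line_mark above 0.005 m).
It fails at once if the rack is lifted or tipped (z of rack in the frame of deck above 0.022 m or angle between rack's own z axis and vertical above 0.2 rad).
It fails at once if something else on the deck or bench (small bottle, spare rack, reagent bottles, beaker, jar, spatula) is moved by more than 20 mm (distance of any of deck_bottle, spare_rack, reagent_a, reagent_b, beaker, jar, spatula from where it was at the start of the episode above 0.02 m).
It also fails if it takes over 72 s, if anything falls off the work surface, if the arm or the gripper's body presses on something with over 40 N, if the wrist force passes 120 N, or if a joint passes its speed limit or range.

## Working session

There is one attempt and no reset: what is moved stays moved. The work goes in short steps, Python scripts to look and compute and a shell command to move; the robot and the scene stay as the last step left them, time stands still between calls to the robot, and variables do not carry over. Pictures are saved under pics/ and viewed, about 8 in all and at most 12, crops included, and the job is handed in when it is done.

```bash
ls; mkdir -p pics; python3 - <<'E'
from workcell import ctrl
import cv2
for n in("scene","top"):
    im=ctrl.get_image(n); cv2.imwrite(f"pics/{n}0.png",im[:,:,::-1])
    c=ctrl.camera_info(n); print(n,c)
print(ctrl.get_obs())
E
```

```text
pics
scene {'camera_matrix': array([[557.93708631,   0.        , 319.47095579],
       [  0.        , 557.93708631, 235.76488529],
       [  0.        ,   0.        ,   1.        ]]), 'R': array([[ 0.4075151 ,  0.91317087,  0.00709986],
       [ 0.65186804, -0.28544273, -0.70255997],
       [-0.63953069,  0.29093197, -0.71158913]]), 't': array([-148.80117549, -283.25947714, 1839.63056935])}
top {'camera_matrix': array([[591.43568866,   0.        , 322.37846091],
       [  0.        , 591.43568866, 236.51076002],
       [  0.        ,   0.        ,   1.        ]]), 'R': array([[ 1.98493172e-02, -9.99800994e-01,  1.99424035e-03],
       [-9.92394126e-01, -1.99445647e-02, -1.21474744e-01],
       [ 1.21490344e-01,  4.32118304e-04, -9.92592519e-01]]), 't': array([ -57.58721328,  471.1513083 , 1618.3112375 ])}
{'t': 0.1, 'qpos': array([-1.27304082e+00,  4.23742296e-01,  1.63060561e+00, -1.37887133e-05,
        1.08860111e+00, -1.89801524e-02]), 'qvel': array([ 7.94657908e-04, -2.65964432e-03, -1.91052363e-03, -8.40549335e-04,
       -9.16290731e-04, -2.77958012e-05]), 'joint_torque': array([ 6.43356252e-04, -5.45610988e+01, -2.74324125e+01,  6.45754253e-02,
        1.88189844e-02,  1.87843703e-06]), 'ee_pos': array([ 194.55228366, -593.42181271,  221.99637426]), 'orientation': array([-3.10095244e+00, -4.95248485e-01,  3.14877224e-04]), 'ft_force': array([ 0.16243022, -0.76595526, -0.05000233]), 'moment': array([-0.02796057, -0.01390706,  0.01633089]), 'width': 87.60116623523857}
```

View pics/top0.png

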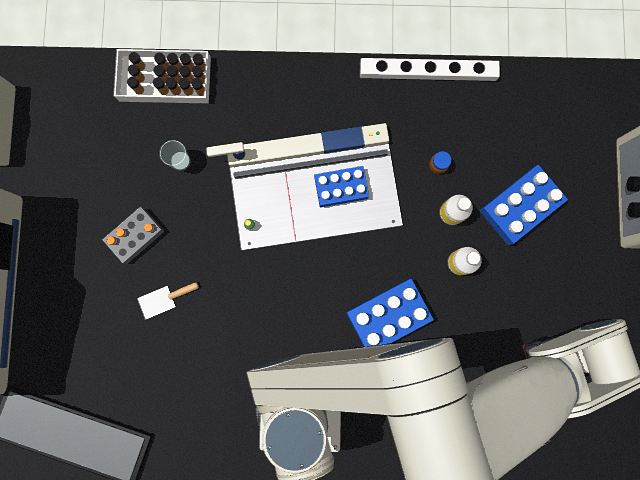

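View pics/scene0.png

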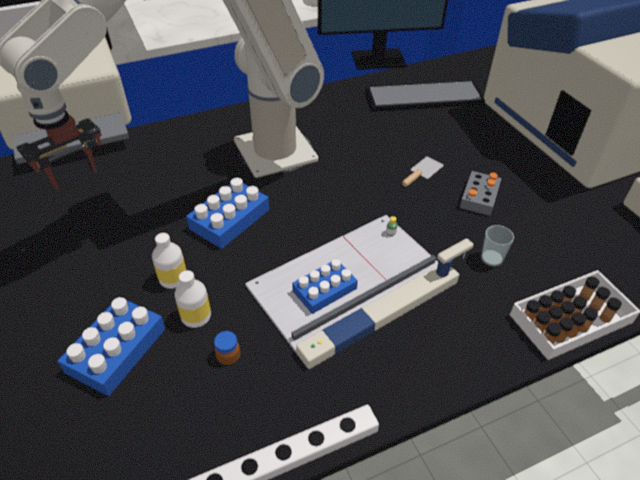

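The candidates in the top view are the blue racks at (341,186), on the deck, and at (525,205) and (390,315), on the bench. The other two look larger. I'll check the sizes and confirm in a crop.

```bash
cat > h.py <<'E'
import numpy as np, cv2
from workcell import ctrl
def ray(n,px,z):
    c=ctrl.camera_info(n);R,t,K=c["R"],c["t"],c["camera_matrix"]
    px=np.atleast_2d(np.asarray(px,float))
    d=(np.linalg.inv(K)@np.c_[px,np.ones(len(px))].T).T@R
    C=-R.T@t
    return (C+d*((z-C[2])/d[:,2])[:,None])
def proj(n,X):
    c=ctrl.camera_info(n);p=(c["camera_matrix"]@(c["R"]@np.atleast_2d(X).T+c["t"][:,None])).T
    return p[:,:2]/p[:,2:]
E
python3 - <<'E'
from h import *
im=cv2.imread("pics/top0.png"); hsv=cv2.cvtColor(im,cv2.COLOR_BGR2HSV)
blue=cv2.inRange(hsv,(105,120,60),(125,255,255))
cs=[c for c in cv2.findContours(cv2.morphologyEx(blue,cv2.MORPH_CLOSE,np.ones((9,9))),0,2)[0] if cv2.contourArea(c)>300]
for c in cs:
    r=cv2.minAreaRect(c); b=cv2.boxPoints(r); w=ray("top",b,48)
    print(np.round(r[0]),np.round(np.linalg.norm(np.diff(w[:3],axis=0),axis=1)),np.round(w[:,:2],1).tolist())
red=cv2.inRange(hsv,(0,60,80),(8,255,255))|cv2.inRange(hsv,(172,60,80),(180,255,255))
red[:,:270]=0;red[:,310:]=0;red[:165]=0;red[250:]=0
ys,xs=np.nonzero(red);print("red",len(xs),ys.min(),ys.max())
cv2.imwrite("pics/c1.png",cv2.resize(im[115:255,205:405],None,fx=4,fy=4,interpolation=cv2.INTER_CUBIC))
E
```

```text
[389. 316.] [204. 131.] [[265.5, -113.5], [363.9, -292.0], [248.5, -354.2], [151.8, -176.8]]
[  6. 293.] [401.  19.] [[101.4, 819.2], [502.4, 818.9], [501.2, 799.9], [100.2, 800.7]]
[341. 186.] [140.  94.] [[644.2, -20.2], [672.6, -157.5], [579.8, -175.2], [551.8, -38.7]]
[523. 205.] [219. 132.] [[552.0, -478.8], [691.8, -646.9], [587.7, -728.0], [450.0, -560.4]]
[342. 138.] [113.  56.] [[766.0, -38.0], [786.0, -148.9], [731.1, -157.8], [711.4, -47.3]]
red 81 172 240
```

View pics/c1.png

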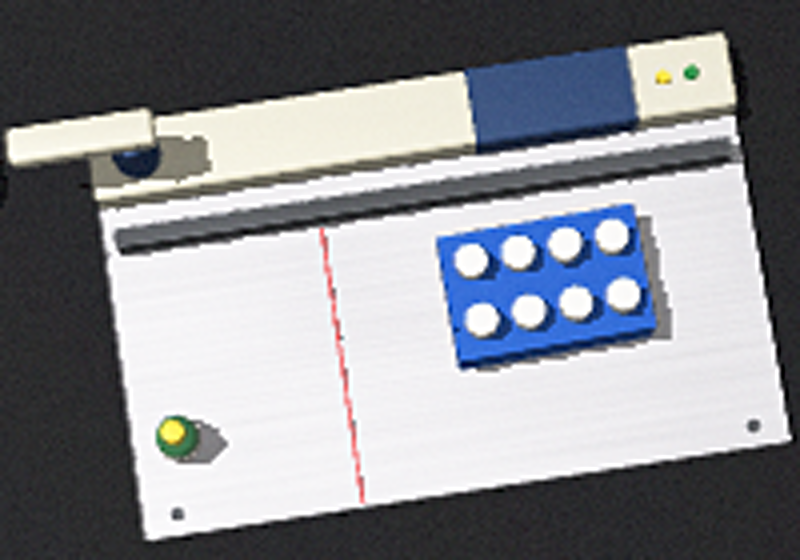

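The target is the rack at (341,186): it measures 140 x 94 mm, while the others are about 205–219 x 131, so they are the bigger look-alikes. The crop shows the red line from about (286,172) to (295,240), the rail above it, and the bottle at (249,224). Next I'll fit the edges at sub-pixel level.

```bash
cat >> h.py <<'E'
def crop(p): return np.array(p,float)/4+[205,115]      # c1.png pixel -> image pixel
def edge(im,p,q,chan,sgn,hw=3,red=False):
    """sub-pixel points on an edge near image segment p-q; sgn=+1: brighter along normal (rotated +90: (-dy,dx))"""
    p,q=np.array(p,float),np.array(q,float);d=(q-p)/np.linalg.norm(q-p);nrm=np.array([-d[1],d[0]])
    s=np.arange(0,np.linalg.norm(q-p),1.);o=np.arange(-hw,hw+.01,.25)
    g=p+s[:,None,None]*d+o[None,:,None]*nrm
    v=cv2.remap(cv2.GaussianBlur(chan.astype(np.float32),(0,0),.6),g[...,0].astype(np.float32),g[...,1].astype(np.float32),cv2.INTER_LINEAR)
    if red: w=np.clip(v-v.min(1,keepdims=True)-.3*np.ptp(v,axis=1)[:,None],0,None)
    else:
        w=np.clip(sgn*np.gradient(v,axis=1),0,None); w*=w>.4*w.max(1,keepdims=True)
    off=(w*o).sum(1)/w.sum(1)
    pts=p+s[:,None]*d+off[:,None]*nrm
    vx,vy,x,y=cv2.fitLine(pts.astype(np.float32),cv2.DIST_HUBER,0,.01,.01).ravel()
    u=np.array([vx,vy]);u*=np.sign(u@d);c=np.array([x,y])
    L=np.linalg.norm(q-p)/2
    r=np.abs((pts-c)@[-u[1],u[0]])
    return c-u*L,c+u*L,np.median(r)
E
cat > m0.py <<'E'
from h import *
im=cv2.imread("pics/top0.png").astype(float);B,G,R=im[...,0],im[...,1],im[...,2];gr=im.mean(2)
def rep(name,a,b,chan,sgn,z,**k):
    e=edge(im,crop(a),crop(b),chan,sgn,**k);w=ray("top",e[:2],z)[:,:2];dd=w[1]-w[0]
    print(name,np.round(w,1).tolist(),"ang",round(np.degrees(np.arctan2(dd[1],dd[0])),2),"res",round(e[2],2));return w
n=rep("near",(170,533),(770,443),gr,-1,12)
l=rep("left",(108,230),(143,510),gr,-1,12)
r=rep("right",(742,180),(784,415),gr,1,12)
f=rep("railface bottom z12",(140,250),(420,212),gr,1,12)
f=rep("railtop far z34",(140,229),(640,151),gr,-1,34)
red=rep("red",(326,245),(360,485),R-G,1,12,red=True)
rep("rack far top z48",(450,238),(625,207),R,-1,48) if 0 else rep("rack far top",(450,238),(625,207),R,1*-1 if 0 else -1 if False else -1,48)
rep("rack far top +",(450,238),(625,207),R,-1,48)
rep("rack lead top",(440,250),(458,345),R,1,48)
rep("rack trail top",(636,215),(655,320),R,1,48)
rep("rack near top",(470,360),(640,328),B,-1,48)
E
python3 m0.py
```

```text
near [[433.9, 171.3], [507.6, -248.9]] ang -80.05 res 0.04
left [[652.8, 218.5], [453.1, 183.2]] ang -169.99 res 0.14
right [[687.5, -242.0], [518.3, -271.7]] ang -170.05 res 0.09
railface bottom z12 [[637.4, 190.4], [672.2, -7.7]] ang -80.04 res 0.1
railtop far z34 [[652.5, 186.8], [715.0, -164.4]] ang -79.92 res 0.09
red [[652.7, 61.2], [481.1, 31.2]] ang -170.08 res 0.11
rack far top [[648.6, -38.1], [673.3, -159.8]] ang -78.55 res 0.05
rack far top + [[648.6, -38.1], [673.3, -159.8]] ang -78.55 res 0.05
rack lead top [[634.7, -21.3], [567.7, -34.8]] ang -168.66 res 0.05
rack trail top [[1139.7, 897.1], [1139.7, 897.1]] ang 0.0 res nan
rack near top [[562.3, -60.8], [586.1, -178.5]] ang -78.56 res 0.08h.py:22: RuntimeWarning: invalid value encountered in divide
  off=(w*o).sum(1)/w.sum(1)
```

```bash
python3 -m inch '[{"xyz":[48.1,-35.2,0],"spin":8.2},{"xyz":[48.1,-35.2,0],"spin":8.2},{"xyz":[48.1,-35.2,0],"spin":8.2},{"xyz":[48.1,-35.2,0],"spin":8.2},{"xyz":[48.1,-35.2,0],"spin":8.2},{"xyz":[48.1,-35.2,0],"spin":8.2},{"xyz":[48.1,-35.2,0],"spin":8.2},{"xyz":[48.1,-35.2,0],"spin":8.2},{"xyz":[48.1,-35.2,0],"spin":8.2},{"xyz":[48.1,-35.2,0],"spin":8.2},{"xyz":[48.1,-35.2,0],"spin":8.2},{"xyz":[48.1,-35.2,0],"spin":8.2},{"xyz":[48.1,-35.2,0],"spin":8.2},{"xyz":[48.1,-35.2,0],"spin":8.2},{"xyz":[48.1,-35.2,0],"spin":8.2},{"xyz":[48.1,-35.2,0],"spin":8.2},{"xyz":[48.1,-35.2,0],"spin":8.2},{"xyz":[48.1,-35.2,0],"spin":8.2}]' 0
cat >> h.py <<'E'
from scipy.spatial.transform import Rotation as Ro
YAW=np.radians(9.97);U=np.array([np.cos(YAW),np.sin(YAW)]);V=np.array([-U[1],U[0]])
FACE=660.8;LINE=-52.6
def st():
    o=ctrl.get_obs();p=o["ee_pos"];T=Ro.from_rotvec(o["orientation"]).as_matrix();f=o["ft_force"]
    print("t %.2f u %.1f v %.1f z %.1f | toolx-deck yaw %.2f tilt %.2f | Fu %.2f Fv %.2f Fz %.2f w %.1f"%(o["t"],p[:2]@U,p[:2]@V,p[2],np.degrees(np.arctan2(T[1,0],T[0,0])-YAW),np.degrees(np.arccos(-T[2,2])),f[:2]@U,f[:2]@V,f[2],o["width"]))
if __name__=="__main__": st()
E
python3 h.py
```

```text
t: 1.9
ee_pos: [541.6, -110.0, 222.6]
orientation: [-3.129, -0.27, 0.0]
ft_force: [-1.0, -0.7, -0.5]
width: 87.9
t 1.90 u 514.4 v -202.1 z 222.6 | toolx-deck yaw -0.11 tilt 0.08 | Fu -1.08 Fv -0.47 Fz -0.51 w 87.9
```

```bash
python3 -m inch '[{"xyz":[0,0,5],"spin":-0.1},{"xyz":[0,0,10],"spin":-0.1},{"xyz":[0,0,15],"spin":-0.1},{"xyz":[0,0,19.7],"spin":-0.1},{"xyz":[0,0,19.7],"spin":-0.1},{"xyz":[0,0,19.7],"spin":-0.1}]' ; python3 h.py
python3 -m inch '[{"xyz":[0.4,0,0],"spin":0},{"xyz":[0.8,0,0],"spin":0},{"xyz":[1.2,0,0],"spin":0},{"xyz":[1.5,0,0],"spin":0},{"xyz":[1.5,0,0],"spin":0}]' ; python3 h.py
```

```text
t: 2.5
ee_pos: [541.2, -110.0, 25.6]
orientation: [-3.128, -0.272, 0.003]
ft_force: [0.5, 0.3, 1.0]
width: 87.9
t 2.50 u 514.0 v -202.0 z 25.6 | toolx-deck yaw -0.04 tilt 0.16 | Fu 0.54 Fv 0.23 Fz 0.96 w 87.9
t: 3.0
ee_pos: [557.0, -107.3, 26.5]
orientation: [-3.128, -0.272, 0.0]
ft_force: [-0.4, 0.4, 0.4]
width: 87.7
t 3.00 u 530.0 v -202.2 z 26.5 | toolx-deck yaw -0.02 tilt 0.07 | Fu -0.33 Fv 0.51 Fz 0.38 w 87.7
```

```bash
python3 -m inch '[{"xyz":[0.2,0,0],"spin":0},{"xyz":[0.4,0,0],"spin":0},{"xyz":[0.6,0,0],"spin":0},{"xyz":[0.8,0,0],"spin":0},{"xyz":[1.0,0,0],"spin":0}]'>/dev/null ; python3 h.py
python3 -m inch '[{"xyz":[0.2,0,0],"spin":0},{"xyz":[0.4,0,0],"spin":0},{"xyz":[0.6,0,0],"spin":0},{"xyz":[0.8,0,0],"spin":0},{"xyz":[1.0,0,0],"spin":0},{"xyz":[1.2,0,0],"spin":0}]' >/dev/null; python3 h.py
python3 - <<'E'
from h import *
cv2.imwrite("pics/top1.png",ctrl.get_image("top")[...,::-1])
im=cv2.imread("pics/top1.png");cv2.imwrite("pics/c2.png",cv2.resize(im[115:255,205:405],None,fx=4,fy=4,interpolation=cv2.INTER_CUBIC))
E
```

```text
t 3.50 u 539.8 v -202.1 z 26.3 | toolx-deck yaw -0.03 tilt 0.10 | Fu -2.92 Fv -0.14 Fz 0.34 w 88.1
t 4.10 u 551.9 v -202.1 z 26.2 | toolx-deck yaw -0.02 tilt 0.10 | Fu -2.83 Fv 0.34 Fz -1.17 w 87.5
```

View pics/c2.png

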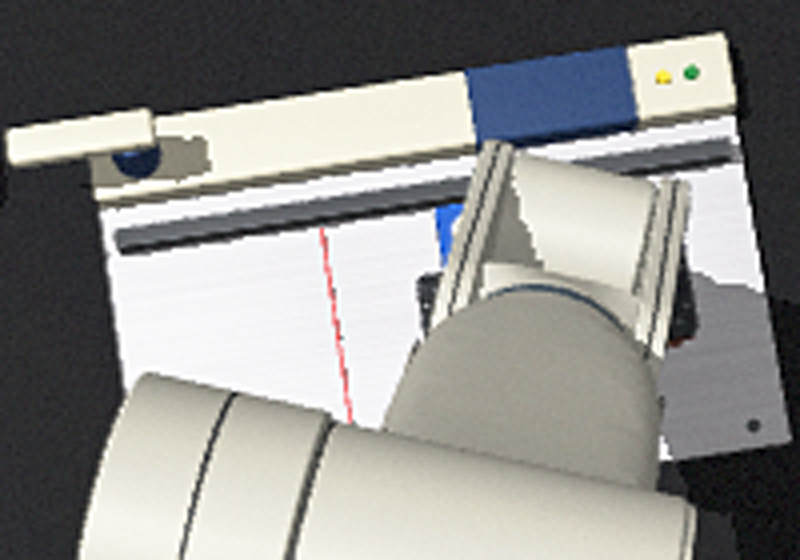

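The arm hides most of the rack. Only its leading corner shows, near crop (440,210), still short of the rail. Sliding friction is about 2.8 N, so I'll creep in and watch the force.

```bash
python3 -m inch '[{"xyz":[0.1,0,0],"spin":0},{"xyz":[0.2,0,0],"spin":0},{"xyz":[0.3,0,0],"spin":0},{"xyz":[0.4,0,0],"spin":0},{"xyz":[0.5,0,0],"spin":0}]' >/dev/null; python3 h.py
python3 -m inch '[{"xyz":[0.05,0,0],"spin":0},{"xyz":[0.1,0,0],"spin":0}]' >/dev/null; python3 h.py
```

```text
t 4.65 u 557.4 v -202.1 z 26.3 | toolx-deck yaw -0.03 tilt 0.09 | Fu -2.85 Fv 0.28 Fz 0.21 w 88.4
t 4.85 u 558.4 v -202.1 z 26.2 | toolx-deck yaw -0.02 tilt 0.09 | Fu -2.53 Fv -0.62 Fz 0.22 w 87.5
```

```bash
for i in 1 2; do python3 -m inch '[{"xyz":[0.05,0,0],"spin":0}]' >/dev/null; python3 h.py; done
```

```text
t 4.95 u 559.0 v -202.1 z 26.3 | toolx-deck yaw -0.02 tilt 0.08 | Fu -1.48 Fv 0.95 Fz 0.35 w 87.6
t 5.05 u 559.5 v -202.1 z 26.2 | toolx-deck yaw -0.03 tilt 0.09 | Fu -2.34 Fv 0.10 Fz -0.24 w 87.9
```

```bash
python3 -m inch '[{"xyz":[0.03,0,0],"spin":0}]' >/dev/null; python3 h.py
```

```text
t 5.15 u 559.8 v -202.2 z 26.3 | toolx-deck yaw -0.03 tilt 0.09 | Fu -2.63 Fv -0.16 Fz -0.90 w 87.5
```

```bash
python3 -m inch '[{"xyz":[0.03,0,0],"spin":0}]' >/dev/null; python3 h.py
```

```text
t 5.25 u 559.9 v -202.1 z 26.2 | toolx-deck yaw -0.02 tilt 0.10 | Fu -3.88 Fv -0.59 Fz 2.04 w 87.8
```

```bash
python3 -m inch '[{"xyz":[0.03,0,0],"spin":0}]' >/dev/null; python3 h.py
```

```text
t 5.35 u 559.9 v -202.2 z 26.3 | toolx-deck yaw -0.02 tilt 0.12 | Fu -4.23 Fv -0.96 Fz 1.33 w 87.8
```

```bash
python3 -m inch '[{"xyz":[0.03,0,0],"spin":0}]' >/dev/null; python3 h.py
```

```text
t 5.45 u 559.9 v -202.1 z 26.3 | toolx-deck yaw -0.02 tilt 0.16 | Fu -4.63 Fv -1.04 Fz 2.43 w 88.0
```

```bash
python3 -m inch '[{"xyz":[0.06,0,0],"spin":0}]' >/dev/null; python3 h.py
```

```text
t 5.55 u 559.9 v -202.1 z 26.2 | toolx-deck yaw -0.02 tilt 0.22 | Fu -7.12 Fv -1.02 Fz 3.34 w 87.7
```

```bash
python3 -m inch '[{"xyz":[0.08,0,0],"spin":0}]' >/dev/null; python3 h.py
```

```text
t 5.65 u 559.8 v -202.1 z 26.2 | toolx-deck yaw -0.01 tilt 0.31 | Fu -6.64 Fv -1.09 Fz 4.89 w 87.8
```

```bash
python3 -m inch '[{"xyz":[0.1,0,0],"spin":0},{"xyz":[0.1,0,0],"spin":0}]' >/dev/null; python3 h.py
```

```text
t 5.85 u 559.9 v -202.2 z 26.3 | toolx-deck yaw -0.01 tilt 0.42 | Fu -7.00 Fv -0.59 Fz 4.66 w 88.1
```

```bash
python3 -m inch '[{"xyz":[0.1,0,0],"spin":0},{"xyz":[0.1,0,0],"spin":0}]' >/dev/null; python3 h.py
```

```text
t 6.05 u 559.8 v -202.1 z 26.2 | toolx-deck yaw 0.00 tilt 0.54 | Fu -7.26 Fv -0.81 Fz 4.59 w 87.7
```

Contact was at u=559.9, against a predicted 560.8. It was held for more than 0.4 s at about 7 N total, so roughly 4–5 N on the rail. Now I'll back off, raise, turn −90° and go round to the trailing end.

```bash
python3 -m inch '[{"xyz":[-0.3,0,0],"spin":0},{"xyz":[-1.5,0,0],"spin":0},{"xyz":[-3,0,0],"spin":0},{"xyz":[-3,0,-5],"spin":0},{"xyz":[-3,0,-10],"spin":0},{"xyz":[-3,0,-12],"spin":0},{"xyz":[-3,0,-12],"spin":0}]' >/dev/null; python3 h.py
python3 - <<'E'
from h import *
cv2.imwrite("pics/top2.png",ctrl.get_image("top")[...,::-1]);o=ctrl.get_obs();T=Ro.from_rotvec(o["orientation"]).as_matrix()
for z in(130,30):
  w=np.r_[615.0*U-306.0*V,z];print(T.T@(w-o["ee_pos"])/10)
E
```

```text
t 6.75 u 533.1 v -203.4 z 150.2 | toolx-deck yaw 0.00 tilt 0.09 | Fu -0.15 Fv 0.52 Fz -0.24 w 88.0
[ 8.33626874 10.31854721  1.74936737]
[ 8.38621103 10.33143547 11.74923435]
```

```bash
python3 -m inch '[{"xyz":[0,5,0],"spin":-8},{"xyz":[0,10.3,0],"spin":-16},{"xyz":[4,10.3,0],"spin":-24},{"xyz":[8.3,10.3,0],"spin":-32},{"xyz":[8.3,10.3,0],"spin":-40},{"xyz":[8.3,10.3,0],"spin":-48},{"xyz":[8.3,10.3,0],"spin":-56},{"xyz":[8.3,10.3,0],"spin":-64},{"xyz":[8.3,10.3,0],"spin":-72},{"xyz":[8.3,10.3,0],"spin":-80},{"xyz":[8.3,10.3,0],"spin":-88},{"xyz":[8.3,10.3,0],"spin":-90},{"xyz":[8.3,10.3,0],"spin":-90},{"xyz":[8.3,10.3,0],"spin":-90}]' 0.5 >/dev/null; python3 h.py
python3 - <<'E'
from h import *
cv2.imwrite("pics/top3.png",ctrl.get_image("top")[...,::-1])
im=cv2.imread("pics/top3.png");cv2.imwrite("pics/c3.png",cv2.resize(im[115:255,205:405],None,fx=4,fy=4,interpolation=cv2.INTER_CUBIC))
E
```

```text
t 8.20 u 613.9 v -305.5 z 145.7 | toolx-deck yaw 89.93 tilt 0.43 | Fu -0.04 Fv -0.72 Fz -0.36 w 43.7
```

View pics/c3.png

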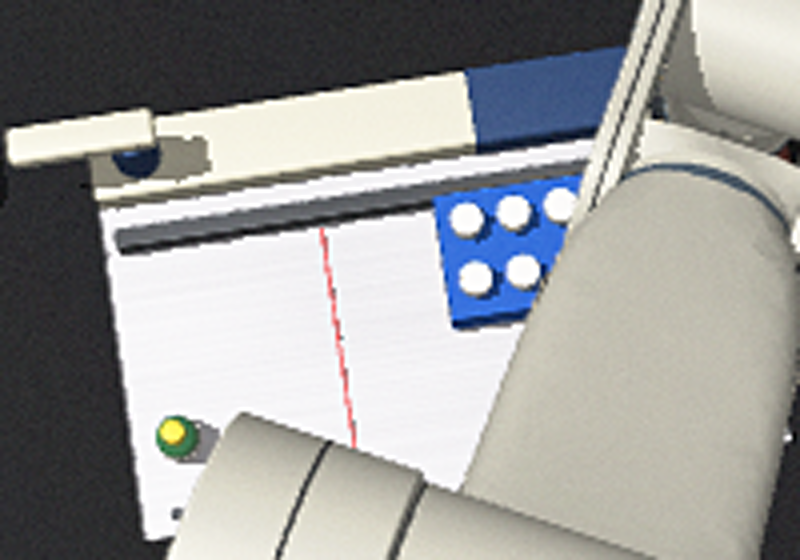

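The rack now lies against the rail. Its leading edge runs from crop (437,200) to (453,325), and the red line from (322,230) to (355,440). I'll measure the gap and descend behind the rack.

```bash
cat > m.py <<'E'
import sys
from h import *
def meas(f,la,lb,ra=(326,245),rb=(350,420),fa=None,fb=None):
    im=cv2.imread(f).astype(float);R,G=im[...,2],im[...,1]
    e=edge(im,crop(la),crop(lb),R,1);w=ray("top",e[:2],48)[:,:2]
    r=edge(im,crop(ra),crop(rb),R-G,1,red=True);q=ray("top",r[:2],12)[:,:2]
    d=w[1]-w[0];print("lead v",np.round(w@V,2),"ang vs deck",round(np.degrees(np.arctan2(-d[1],-d[0])-YAW),2),"res",round(e[2],2),"| line v",np.round(q@V,2),"short by",round((q@V).mean()-(w@V).mean(),2))
    if fa:
        e=edge(im,crop(fa),crop(fb),R,-1);w=ray("top",e[:2],48)[:,:2];d=w[0]-w[1]
        print("far side u",np.round(w@U,2),"ang",round(np.degrees(np.arctan2(-d[0],d[1])-YAW),2))
E
python3 -c "
from m import *
meas('pics/top3.png',(437,212),(451,312))"
python3 -m inch '[{"xyz":[0,0,4],"spin":0},{"xyz":[0,0,8],"spin":0},{"xyz":[0,0,12],"spin":0},{"xyz":[0,0,12],"spin":0},{"xyz":[0,0,12],"spin":0}]' >/dev/null; python3 h.py
```

```text
lead v [-132.66 -132.63] ang vs deck -0.02 res 0.07 | line v [-52.66 -52.48] short by 80.07
t 8.75 u 613.0 v -305.1 z 25.8 | toolx-deck yaw 89.91 tilt 0.49 | Fu 1.27 Fv 0.10 Fz -0.13 w 43.9
```

```bash
python3 -m inch '[{"xyz":[0.5,0,0],"spin":0},{"xyz":[1,0,0],"spin":0},{"xyz":[1.5,0,0],"spin":0},{"xyz":[1.8,0,0],"spin":0},{"xyz":[2,0,0],"spin":0},{"xyz":[2.2,0,0],"spin":0},{"xyz":[2.4,0,0],"spin":0},{"xyz":[2.6,0,0],"spin":0},{"xyz":[2.8,0,0],"spin":0},{"xyz":[3,0,0],"spin":0}]' >/dev/null; python3 h.py
python3 -m inch '[{"xyz":[0.3,0,0],"spin":0},{"xyz":[0.6,0,0],"spin":0},{"xyz":[0.9,0,0],"spin":0},{"xyz":[1.2,0,0],"spin":0},{"xyz":[1.5,0,0],"spin":0},{"xyz":[1.8,0,0],"spin":0},{"xyz":[2.1,0,0],"spin":0},{"xyz":[2.4,0,0],"spin":0},{"xyz":[2.7,0,0],"spin":0},{"xyz":[3,0,0],"spin":0}]' >/dev/null; python3 h.py
python3 - <<'E'
from h import *
cv2.imwrite("pics/top4.png",ctrl.get_image("top")[...,::-1])
im=cv2.imread("pics/top4.png");cv2.imwrite("pics/c4.png",cv2.resize(im[115:255,205:405],None,fx=4,fy=4,interpolation=cv2.INTER_CUBIC))
E
```

```text
t 9.75 u 613.1 v -275.1 z 25.9 | toolx-deck yaw 89.90 tilt 0.48 | Fu 0.06 Fv -2.81 Fz 1.93 w 44.0
t 10.75 u 613.1 v -244.7 z 25.8 | toolx-deck yaw 89.90 tilt 0.49 | Fu -0.36 Fv -2.22 Fz 0.43 w 44.1
```

View pics/c4.png

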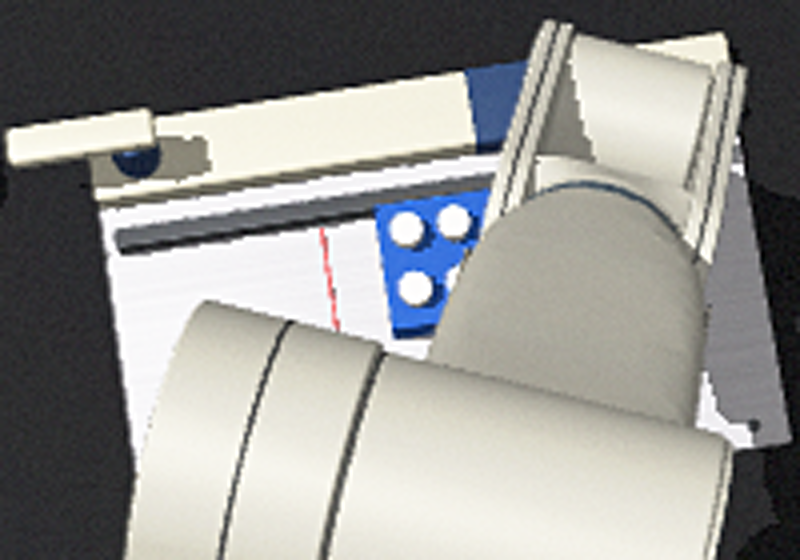

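The rack is about two-thirds of the way there and still on the rail. The leading edge runs from crop (377,210) to (392,325), and the line is visible from (322,230) to (338,330).

```bash
python3 -c "
from m import *
meas('pics/top4.png',(378,222),(391,320),(325,245),(336,318))"
```

```text
lead v [-91.41 -91.47] ang vs deck 0.06 res 0.06 | line v [-52.87 -52.42] short by 38.79
```

```bash
python3 -m inch '[{"xyz":[0.3,0,0],"spin":0},{"xyz":[0.6,0,0],"spin":0},{"xyz":[0.9,0,0],"spin":0},{"xyz":[1.2,0,0],"spin":0},{"xyz":[1.5,0,0],"spin":0},{"xyz":[1.8,0,0],"spin":0},{"xyz":[2.1,0,0],"spin":0},{"xyz":[2.4,0,0],"spin":0},{"xyz":[2.7,0,0],"spin":0},{"xyz":[2.9,0,0],"spin":0},{"xyz":[3.1,0,0],"spin":0},{"xyz":[3.1,0,0],"spin":0}]' >/dev/null; python3 h.py
python3 - <<'E'
from h import *
cv2.imwrite("pics/top5.png",ctrl.get_image("top")[...,::-1])
im=cv2.imread("pics/top5.png");cv2.imwrite("pics/c5.png",cv2.resize(im[115:255,205:405],None,fx=4,fy=4,interpolation=cv2.INTER_CUBIC))
E
```

```text
t 12.00 u 612.9 v -212.7 z 25.8 | toolx-deck yaw 89.91 tilt 0.54 | Fu 0.01 Fv -0.08 Fz 0.16 w 43.7
```

View pics/c5.png

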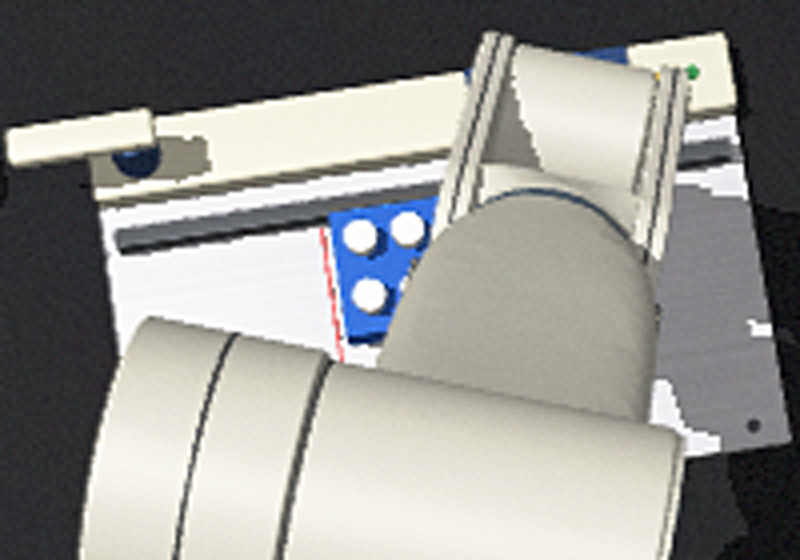

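The leading edge, near crop (332,225) to (347,330), is now just right of the red line. Both are clearly visible.

```bash
python3 -c "
from m import *
meas('pics/top5.png',(333,228),(347,325),(325,245),(336,318))"
```

```text
lead v [-59.67 -59.42] ang vs deck -0.21 res 0.05 | line v [-52.13 -51.93] short by 7.52
```

```bash
python3 -m inch '[{"xyz":[0.1,0,0],"spin":0},{"xyz":[0.2,0,0],"spin":0},{"xyz":[0.3,0,0],"spin":0},{"xyz":[0.4,0,0],"spin":0},{"xyz":[0.5,0,0],"spin":0},{"xyz":[0.58,0,0],"spin":0},{"xyz":[0.58,0,0],"spin":0}]' >/dev/null; python3 h.py
python3 - <<'E'
from m import *
cv2.imwrite("pics/top6.png",ctrl.get_image("top")[...,::-1])
meas('pics/top6.png',(324,228),(338,325),(325,245),(336,318))
E
```

```text
t 12.75 u 612.9 v -206.8 z 25.8 | toolx-deck yaw 89.91 tilt 0.56 | Fu -0.36 Fv -1.34 Fz -0.76 w 43.9
lead v [-53.62 -53.27] ang vs deck -0.29 res 0.03 | line v [-50.29 -49.97] short by 3.32
```

```bash
python3 -m inch '[{"xyz":[-0.3,0,0],"spin":0},{"xyz":[-1.5,0,0],"spin":0},{"xyz":[-3,0,0],"spin":0},{"xyz":[-3,0,-5],"spin":0},{"xyz":[-3,0,-10],"spin":0},{"xyz":[-3,0,-15],"spin":0},{"xyz":[-3,0,-20],"spin":0},{"xyz":[-8,0,-20],"spin":0},{"xyz":[-13,0,-20],"spin":0},{"xyz":[-18,0,-20],"spin":0},{"xyz":[-23,0,-20],"spin":0},{"xyz":[-28,0,-20],"spin":0},{"xyz":[-32,0,-20],"spin":0},{"xyz":[-32,0,-20],"spin":0},{"xyz":[-32,0,-20],"spin":0}]' >/dev/null; python3 h.py
python3 - <<'E'
from m import *
cv2.imwrite("pics/top7.png",ctrl.get_image("top")[...,::-1])
im=cv2.imread("pics/top7.png");cv2.imwrite("pics/c7.png",cv2.resize(im[115:255,205:405],None,fx=4,fy=4,interpolation=cv2.INTER_CUBIC))
meas('pics/top7.png',(324,228),(338,325),(343,365),(360,485),(340,210),(510,183))
E
```

```text
t 14.30 u 612.8 v -529.2 z 223.6 | toolx-deck yaw 89.77 tilt 0.61 | Fu 0.24 Fv 0.18 Fz -0.27 w 43.7
lead v [-53.64 -53.25] ang vs deck -0.32 res 0.04 | line v [-52.59 -52.56] short by 0.86
far side u [662.72 663.9 ] ang 0.56
```

View pics/c7.png

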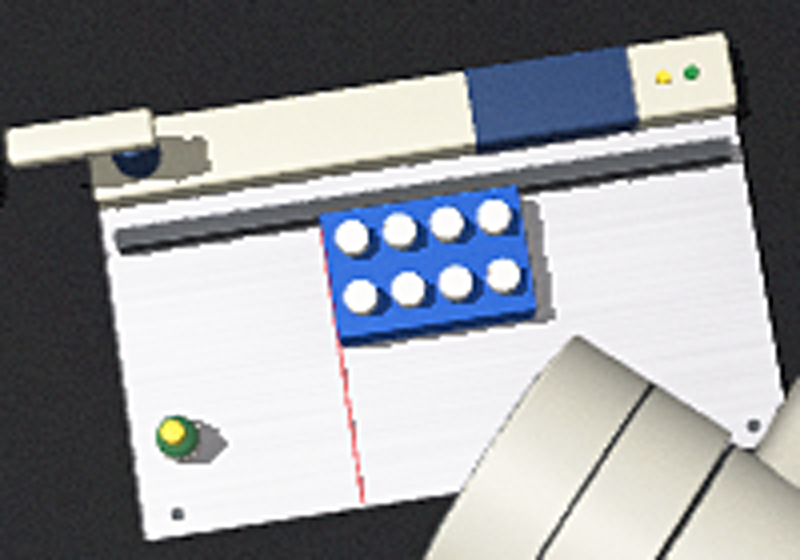

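```bash
python3 - <<'E'
from m import *
im=cv2.imread("pics/top7.png").astype(float);B,R=im[...,0],im[...,2]
for n,a,b,c,s,z in(("far B",(335,213),(510,184),B,1,48),("near top B",(350,333),(525,304),B,-1,48),("near bottom R",(350,345),(525,316),R,1,12)):
    e=edge(im,crop(a),crop(b),c,s);w=ray("top",e[:2],z)[:,:2];d=w[0]-w[1]
    print(n,np.round(w@U,2),"ang",round(np.degrees(np.arctan2(-d[0],d[1])-YAW),2),"res",round(e[2],2))
E
```

```text
far B [660.5 660.2] ang -0.14 res 0.07
near top B [571.8  571.38] ang -0.2 res 0.11
near bottom R [569.88 569.83] ang -0.02 res 0.14
```

The rack is flush to about 0.5 mm, parallel within 0.3°, and 0.9 mm short of the line. The arm is clear, so I'm handing in.

```bash
python3 -c "
from workcell import ctrl
print(ctrl.close_job())"
```

```text
the job is handed in; nothing more can be done
None
```

I pressed the blue rack (140 x 90 mm) square against the guide rail while it was still about 80 mm short of the red line. The wrist read about 7 N, of which roughly 4–5 N reached the rail. I then slid the rack along the rail from its trailing end with two fingers, backed the arm off and handed the job in at about 14 s. No verdict was reported.

**Last checks (top camera, arm withdrawn):**
- **Line:** the leading edge is 0.9 mm short of the middle of the red line.
- **Rail:** the rack's rail-side edge is at u = 660.2–660.5 mm across the deck, against the rail face at 660.8, so it is flush to about 0.5 mm.
- **Angle:** the rack is parallel to the rail within about 0.3° (the limit is 1.7°).
- **Bystanders:** the deck bottle looked unmoved in the last crop. I did not measure the other bystanders again; the arm met no unexpected contact force.

**One check disagreed:** a fit of the rail-side edge in the red channel gave 662.7–663.9 mm and 0.56°. I set it aside because blue against the dark rail has little contrast in that channel. The blue-channel fit, both near-side edges and the contact position all agree with the figures above.

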